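# Seat the yellow filter module in the third gap of the rack

## Task

Starting at the red post, run a closed fingertip lightly along the sprung steel bar of the module rack, keeping in touch with it, over the first and second gap to the third, and go no further along it. Then gently push the yellow module along the deck, without lifting it, into that third gap until it is fully home against the back stop; no part of it may go into another gap. Leave everything else where it stands and move clear.

Things in the scene. Friction and masses are not known exactly. Their poses are not given: they have to be found in the camera images.
- rack: fixed module rack. x points into the gaps (away from the robot), y along the row, z up; origin on the bench top, mid-row, in the plane of the divider noses. Green deck 6 mm thick (top z = 6 mm), x = -150 to 75, y = -205 to 205 mm. Eight white dividers 8 mm thick, round noses, x = 0 to 64 mm, tops z = 54 mm. Gaps are counted from the red post
- back_stop (a point): middle of the back stop's face that ends all seven gaps: rack x = 58 mm, y = 0, z = 30 mm; axes as the rack's. The gaps are 34 mm wide at 42 mm pitch, centred on rack y = -126, -84, -42, 0, 42, 84, 126 mm
- bar: sprung steel bar over the noses of all dividers, 302 mm long (y), 20 mm wide (rack x = 4 to 24 mm), 10 mm thick, top at z = 72 mm. Origin: middle of its underside, axes as the rack's. Pressed, it sinks up to 8 mm (1 N to start, 4.6 N fully) and springs back. Touch is read midway between the fingertips (closed, pointing down); begin and end within 12 mm of the gaps' middles
- red_post: fixed red square post, 22 x 22 mm, 66 mm tall on the deck (top at z = 72 mm), standing at one end of the bar (rack x = 14 mm, y = +166.5 or -166.5 mm); the gap next to it is the first. Origin: centre of its underside
- black_post: the same post in black, at the other end of the bar. Origin: centre of its underside
- module: loose filter module to push: aluminium case, yellow near end and top stripe, 80 (x) x 26 (y) x 44 mm tall, 0.15 to 0.31 kg, on the deck before the dividers. Origin: centre of its underside; x along its length towards the dividers. Slides under 1 to 4 N. Home: origin at rack x = 18 mm, y at the gap's middle, 22 mm still standing out before the noses; it passes under the bar
- blue_module: blue module, same 80 x 26 x 44 mm case as the yellow one but with a blue plate and stripe; stands on the deck at one end, outside the dividers. Leave alone. Origin: centre of its underside
- adapter: small brass coax adapter, 20 mm diameter, 34 mm tall, stands on the deck at the other end. Leave alone. Origin: centre of its underside
- mic: black hand microphone lying on the bench, 80 x 61 x 31 mm. Leave alone. Origin: centre of its underside
- mug: blue mug, 80 mm diameter, 92 mm tall, on the bench. Leave alone. Origin: centre of its underside
- driver: red-handled screwdriver lying on the bench. Leave alone. Origin: underside, near its middle
- fuses: jar of fuses, 52 mm diameter, 65 mm tall, on the bench. Leave alone. Origin: centre of its underside

How it is judged:
On the way, in this order (a step that is already met when the one before it is completed fails the run):
1. a fingertip runs in touch with the bar over the first gap from the red post (contact force between the fingers and bar above 0.3 N and ((y of red_post in the frame of rack above 0 m and y of the grasp point in the frame of rack between 0.111 and 0.141 m) or (y of red_post in the frame of rack below 0 m and y of the grasp point in the frame of rack between -0.141 and -0.111 m))), for 0.05 s.
2. a fingertip runs in touch with the bar over the divider between the first and second gap (contact force between the fingers and bar above 0.3 N and ((y of red_post in the frame of rack above 0 m and y of the grasp point in the frame of rack between 0.099 and 0.111 m) or (y of red_post in the frame of rack below 0 m and y of the grasp point in the frame of rack between -0.111 and -0.099 m))), for 0.05 s.
3. a fingertip runs in touch with the bar over the second gap (contact force between the fingers and bar above 0.3 N and ((y of red_post in the frame of rack above 0 m and y of the grasp point in the frame of rack between 0.069 and 0.099 m) or (y of red_post in the frame of rack below 0 m and y of the grasp point in the frame of rack between -0.099 and -0.069 m))), for 0.05 s.
4. a fingertip runs in touch with the bar over the divider between the second and third gap (contact force between the fingers and bar above 0.3 N and ((y of red_post in the frame of rack above 0 m and y of the grasp point in the frame of rack between 0.057 and 0.069 m) or (y of red_post in the frame of rack below 0 m and y of the grasp point in the frame of rack between -0.069 and -0.057 m))), for 0.05 s.
5. a fingertip runs in touch with the bar over the third gap (contact force between the fingers and bar above 0.3 N and ((y of red_post in the frame of rack above 0 m and y of the grasp point in the frame of rack between 0.027 and 0.057 m) or (y of red_post in the frame of rack below 0 m and y of the grasp point in the frame of rack between -0.057 and -0.027 m))), for 0.05 s.
6. the yellow module is fully home in the third gap (((y of red_post in the frame of rack above 0 m and y of module in the frame of rack between 0.036 and 0.048 m) or (y of red_post in the frame of rack below 0 m and y of module in the frame of rack between -0.048 and -0.036 m)) and x of module in the frame of rack between 0.012 and 0.024 m and angle between the x axis of module and the x axis of rack, either way round below 0.1 rad and angle between module's own z axis and vertical below 0.1 rad and z of module in the frame of rack below 0.01 m), for 0.2 s.
At the end, for the whole second after the job is handed in: The yellow module stands on the deck in the third gap from the red post, at rest, upright, its front end within 6 mm of the back stop, in line with the gap (within 0.1 rad, 6 mm sideways) (all of step 6 and linear speed of module below 0.01 m/s and angular speed of module below 0.1 rad/s); the robot touches nothing.
It fails at once if the yellow module is lifted off the deck (over 6 mm) or tipped (z of module in the frame of rack above 0.012 m or angle between module's own z axis and vertical above 0.3 rad).
It fails at once if the yellow module goes more than 15 mm into a gap other than the third (x of module in the frame of rack above -0.025 m and not ((y of red_post in the frame of rack above 0 m and y of module in the frame of rack between 0.021 and 0.063 m) or (y of red_post in the frame of rack below 0 m and y of module in the frame of rack between -0.063 and -0.021 m))).
It fails at once if a fingertip touches the bar beyond the third gap (contact force between the fingers and bar above 0.3 N and ((y of red_post in the frame of rack above 0 m and y of the grasp point in the frame of rack below 0.017 m) or (y of red_post in the frame of rack below 0 m and y of the grasp point in the frame of rack above -0.017 m))).
It fails at once if the yellow module or the bar is pushed with more than 40 N (contact force between the fingers and module above 40 N or contact force between the fingers and bar above 40 N).
It fails at once if another thing is moved more than 30 mm or lifted (distance of any of blue_module, adapter, mic, mug, driver, fuses from where it was at the start of the episode above 0.03 m).
It also fails if it takes over 61 s, if anything falls off the work surface, if the arm or the gripper's body presses on something with over 40 N, if the wrist force passes 120 N, or if a joint passes its speed limit or range.

## Robot

A 7-joint arm with a two-finger parallel gripper is mounted at the origin on the work surface. World frame = base frame: x ahead of the robot, y to its left, z up, the work surface at z = 0. Lengths are in m, angles in rad, forces in N, time in s.
With the tool pointing down it reaches from about 0.425 to 0.825 m from the base axis. Payload 3.6 kg.
Tool frame: the origin (TCP) lies at the very end of the fingers, on their centre line; the grasp point (between the pads) lies 19 mm behind it; z points along the fingers, y is the line along which they close (so a half turn about z gives the same grasp; the last joint's range is limited). The gripper opens to 93 mm and grips with 3 to 60 N. Pads are 15 mm wide; open, the fingers measure 128 mm over their backs; the gripper's body (75 mm by 188 mm) begins 65 mm behind the grasp point.
Start: joints at [1.302, 0.615, -0.013, 1.423, 0.008, 1.103, -0.04], TCP at [0.156, -0.631, 0.219] pointing down, gripper open.
Joint ranges: [-3.12, 3.12], [-0.3, 2.06], [-1.34, 1.32], [0.26, 2.42], [-1.36, 4.5], [0.01, 1.98], [-2.84, 2.84]. Speed limits (rad/s): [2.79, 2.79, 3.14, 3.14, 3.14, 3.14, 3.14].

## Interface

Orientations are given as a rotation vector (axis times angle).
In Python, from workcell import telemetry, eyes, job, find_in, mark_of gives the robot as it stands. The module is installed in compiled form; this text tells all that it offers.
- The arm moves only by the tool servo_tool, never from a script. Its arguments are lists of equal length, an entry for each row: "linear": the shift along the tool's x, y, z in a scale on which 1.0 is 800 mm, a list of three; "rot": the turn, a rotation vector about the tool's x, y, z in shares of 120 degrees (1.0 is 120 degrees), a list of three; "claw": the opening, from -1 (shut) to 1 (fully open). A call has 1 to 10 rows; each row is the pose to reach, as a shift and turn from the pose commanded when the call began, along the tool's axes at that moment; what a row does not reach only later rows make up. A row lasts 1/8 s, in which the tool goes at most 62.5 mm and 10.7 degrees, less where a joint would pass 70% of its speed; a pose out of reach is approached as far as the arm can. A call with a gripper value outside its range is refused whole. The fingers move at their own pace and stop on an object; the grip force is fixed at half the most. Time passes only in rows, so rows that repeat a pose let the fingers close. It gives the time, the measured TCP pose, the force, the opening and the grip force at its end, in the units of the state.
- telemetry.read_state(): the state, without advancing time (a new reading comes with each control period).
- eyes.get_image(name): name is "scene" or "top"; returns the picture (480x640x3 uint8, red, green, blue); there is no depth.
- eyes.camera_model(name): a dict with "fx", "fy", "cx", "cy" (pixels), "world_from_camera" (4x4, takes a point from camera to world coordinates). Camera axes: x right, y down, z forward; pixel columns grow to the right and rows downward; lengths in m; the calibration is good to about 2 mm. A picture is of the moment at which its call begins. camera_model takes no time and is no camera call.
- job.finish_job(): hands the job in; it is judged then, once.
Trained networks look in the newest picture that a camera, given by its name, has taken for a name from the list of things; names that differ only in an ending like _2 or _b are one class to them, and where a whole thing is asked for, a point or a joint stands for the part that bears it (a point fixed in the world has none). Each returns a list of dicts, best first, with "score" (0 to 1); they miss things now and then, are a little off and sometimes report something else, mostly with a low value. They report only what shows in the picture. A call takes as long as a camera call.
- find_in(query, camera): "extent" ([left, top, right, bottom] in pixels, round what is visible of it).
- mark_of(query, camera): "at" ([column, row] in pixels: a listed point, or the origin of a listed thing).
The state is a dict: "t": time; "q": joint angles; "dq": joint speeds; "tau": joint torques, N m; "ee_pos": TCP position; "tcp_rot": TCP orientation; "wrist_force": force on the tool from outside, world axes, zero at the start; "wrist_torque": the same for the moment, N m; "finger_gap": finger opening in m; "gripper_force": force on a finger pad.
Only numpy, scipy, OpenCV 4.12 (cv2) and the standard library are available. Lean on these libraries where they do the work, as an engineer would, in place of code of your own. Each camera call takes 0.05 s, during which the arm holds its last target. There are 200 camera calls.

## Working session

There is one attempt and no reset: what is moved stays moved. The work goes in short steps, Python scripts to look and compute and a tool call to move; the robot and the scene stay as the last step left them, time stands still between calls to the robot, and variables do not carry over. Pictures are saved under pics/ and viewed, at most 10 in all, crops included, and the job is handed in when it is done.

Besides the shell and the picture viewer there is one more tool, called after "Call:" as name(argument=value, ...) on one line, values as JSON. servo_tool: Moves the arm, as the interface text tells. Its arguments: {"type":"object","properties":{"linear":{"type":"array","items":{"type":"array","items":{"type":"number"}}},"rot":{"type":"array","items":{"type":"array","items":{"type":"number"}}},"claw":{"type":"array","items":{"type":"number"}}},"required":["linear","rot","claw"]}

```bash
mkdir -p pics; cat > h.py <<'E'
import numpy as np, cv2
from workcell import telemetry, eyes, job, find_in, mark_of
def ray(cam,px):
    m=eyes.camera_model(cam);T=np.array(m["world_from_camera"])
    d=np.array([(px[0]-m["cx"])/m["fx"],(px[1]-m["cy"])/m["fy"],1.])
    return T[:3,3],T[:3,:3]@d
def at_z(cam,px,z):
    o,d=ray(cam,px); return o+d*(z-o[2])/d[2]
def proj(cam,p):
    m=eyes.camera_model(cam);T=np.linalg.inv(np.array(m["world_from_camera"]))
    c=T[:3,:3]@np.asarray(p)+T[:3,3]; return np.array([m["fx"]*c[0]/c[2]+m["cx"],m["fy"]*c[1]/c[2]+m["cy"]])
E
python3 - <<'E'
from h import *
np.set_printoptions(precision=4,suppress=True)
for c in("top","scene"):
    im=eyes.get_image(c);cv2.imwrite(f"pics/{c}0.png",im[:,:,::-1])
    print(c,eyes.camera_model(c)["world_from_camera"][:3])
    for n,z in[("rack",0),("back_stop",.03),("bar",.062),("red_post",.006),("black_post",.006),("module",.006),("blue_module",.006),("adapter",.006),("mic",0),("mug",0),("driver",0),("fuses",0)]:
        r=mark_of(n,c)[:1]
        for q in r: print(n,round(q["score"],2),np.round(q["at"],1),at_z(c,q["at"],z)[:2])
print(telemetry.read_state())
E
```

```text
top [[ 0.0179 -0.9877  0.1552  0.2995]
 [-0.9998 -0.0186 -0.0036 -0.0014]
 [ 0.0064 -0.1551 -0.9879  1.2868]]
rack 0.91 [322.2 208.5] [0.6157 0.0056]
back_stop 0.83 [318.6 184.7] [0.6678 0.0154]
bar 0.97 [324.6 197. ] [0.6286 0.0001]
red_post 0.48 [258.  212.3] [0.6015 0.1639]
black_post 0.58 [392.3 197.9] [ 0.6446 -0.168 ]
module 0.86 [337.4 241.3] [ 0.5325 -0.0332]
blue_module 0.84 [253.3 259.6] [0.4833 0.1709]
adapter 0.51 [406.1 232. ] [ 0.5589 -0.2018]
mic 0.66 [479.7 275.4] [ 0.4556 -0.382 ]
mug 0.75 [390.  198.4] [ 0.6448 -0.163 ]
driver 0.61 [205.4 361. ] [0.239  0.2757]
fuses 0.82 [482.6 211. ] [ 0.6171 -0.3936]
scene [[ 0.8615  0.2475 -0.4434  0.9382]
 [ 0.5073 -0.4584  0.7298 -0.7621]
 [-0.0227 -0.8536 -0.5205  0.6376]]
rack 0.79 [369.4 288.2] [0.6051 0.0049]
back_stop 0.75 [392.9 287.1] [ 0.6645 -0.0026]
bar 0.94 [376.6 274.6] [ 0.6307 -0.018 ]
red_post 0.19 [334.5 282.5] [ 0.5276 -0.0217]
black_post 0.68 [355.1 337.5] [ 0.6515 -0.1619]
module 0.59 [333.  284.9] [ 0.529  -0.0315]
blue_module 0.71 [355.4 240.4] [0.4858 0.1711]
adapter 0.7 [304.3 331.7] [ 0.554  -0.1971]
mic 0.67 [203.7 380.4] [ 0.458  -0.3893]
driver 0.61 [300.  206.1] [0.2369 0.2826]
fuses 0.56 [275.1 422.5] [ 0.6228 -0.3976]
{'t': 1.3, 'q': array([ 1.3015,  0.6149, -0.0126,  1.4235,  0.0081,  1.1034, -0.0404]), 'dq': array([ 0.0005, -0.0004,  0.0011, -0.0007,  0.0001,  0.0011,  0.0008]), 'tau': array([  0.0004, -45.8824,   0.2091, -16.6029,  -0.061 ,   0.0132,
         0.    ]), 'ee_pos': array([ 0.1563, -0.6309,  0.2186]), 'tcp_rot': array([-3.1184, -0.3805, -0.0001]), 'wrist_force': array([ 0.4799,  0.4309, -0.5149]), 'wrist_torque': array([-0.0441,  0.0067,  0.0584]), 'gripper_force': 0.0, 'finger_gap': 0.0927031045888002}
```

```bash
python3 - <<'E'
import cv2
t=cv2.imread("pics/top0.png")[130:330,190:510]; cv2.imwrite("pics/topc.png",cv2.resize(t,(800,500),interpolation=cv2.INTER_CUBIC))
t=cv2.imread("pics/scene0.png")[190:390,250:490]; cv2.imwrite("pics/scenec.png",cv2.resize(t,(720,600),interpolation=cv2.INTER_CUBIC))
E
```

```text
(no output)
```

View pics/topc.png

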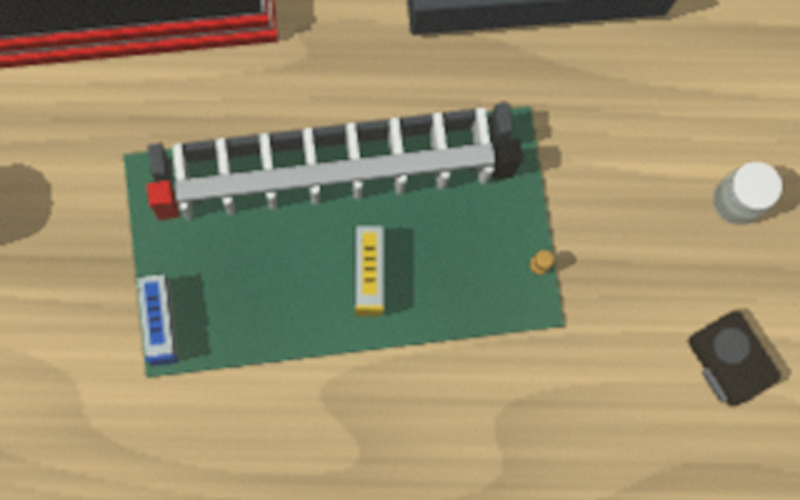

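View pics/scenec.png

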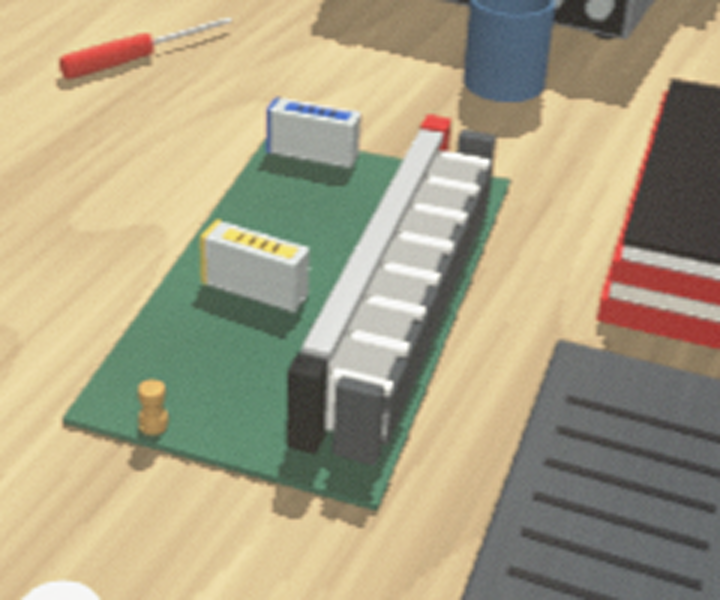

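The top crop shows the red post at crop (161,198), which is the +y end. The black post is at (507,155) and the yellow module at (370,268), roughly in front of the fourth or fifth gap. I'll now fit the rack and module precisely.

```bash
cat > fit.py <<'E'
from h import *
from scipy.optimize import least_squares
def rt(p,P): 
    c,s=np.cos(p[2]),np.sin(p[2]); P=np.asarray(P,float)
    return np.c_[p[0]+c*P[:,0]-s*P[:,1],p[1]+s*P[:,0]+c*P[:,1],P[:,2]]
def masks(cam,f):
    im=cv2.imread(f); h=cv2.cvtColor(im,cv2.COLOR_BGR2HSV)
    return dict(green=cv2.inRange(h,(60,60,20),(90,255,200)),red=cv2.inRange(h,(0,180,60),(6,255,255))|cv2.inRange(h,(174,180,60),(180,255,255)),yel=cv2.inRange(h,(18,150,100),(32,255,255)))
def largest(m,roi):
    z=np.zeros_like(m);a,b,c,d=roi;z[b:d,a:c]=m[b:d,a:c]
    n,l,s,ce=cv2.connectedComponentsWithStats(z); return (l==1+np.argmax(s[1:,4])).astype(np.uint8)
def hull4(m):
    c=cv2.convexHull(cv2.findNonZero(m)); 
    for e in np.arange(1,15,.5):
        q=cv2.approxPolyDP(c,e,True)
        if len(q)<=4: return q[:,0].astype(float)
E
python3 - <<'E'
from fit import *
np.set_printoptions(precision=4,suppress=True)
D=np.array([[-.15,-.205,.006],[-.15,.205,.006],[.075,.205,.006],[.075,-.205,.006]])
for cam,roi in(("top",(190,130,510,330)),("scene",(250,190,490,390))):
    M=masks(cam,f"pics/{cam}0.png")
    q=hull4(largest(M["green"],roi)); w=np.array([at_z(cam,x,.006) for x in q]); print(cam,q.tolist());print(w[:,:2], "sides",np.linalg.norm(w-np.roll(w,-1,0),axis=1))
    g=rt((.616,0,.095),D)
    o=[np.argmin(np.linalg.norm(w-x,axis=1)) for x in g]
    r=least_squares(lambda p:(rt(p,D)-w[o])[:,:2].ravel(),(.616,0,.095)); print("rack",r.x,np.round(r.fun*1000,1))
    p=r.x
    for n,P in(("red",[.014,.1665,.072]),("blk",[.014,-.1665,.072])): print(n,"top pred",proj(cam,rt(p,[P])[0]))
    red=largest(M["red"],(roi[0],170 if cam=="top" else 220,roi[2],roi[3])); yx=np.argwhere(red); print("red cen",yx[:,::-1].mean(0),len(yx))
    Y=M["yel"].copy(); ys=np.argwhere(Y[roi[1]:roi[3],roi[0]:roi[2]])+[roi[1],roi[0]]; print("yel n",len(ys), ys[:,::-1].min(0),ys[:,::-1].max(0))
for n in range(3):
  for c in("top","scene"):
    eyes.get_image(c)
    for k,z in(("module",.006),("bar",.062),("rack",0.),("red_post",.006)): 
        a=mark_of(k,c)
        if a: print(c,k,at_z(c,a[0]["at"],z)[:2],end=' ')
    print()
E
```

```text
top [[414.0, 259.0], [249.0, 279.0], [240.0, 192.0], [401.0, 173.0]]
[[ 0.4922 -0.2207]
 [ 0.4357  0.1794]
 [ 0.6523  0.2105]
 [ 0.7092 -0.1899]] sides [0.4041 0.2188 0.4044 0.2192]
rack [0.6095 0.0001 0.141 ] [-2.4 -3.2 -3.6  2.6  2.6  3.1  3.3 -2.5]
red top pred [253.3019 206.3884]
blk top pred [393.7206 189.7412]
red cen [253.5797 207.0145] 69
yel n 146 [333 224] [409 255]
scene [[382.0, 243.0], [344.0, 350.0], [272.0, 330.0], [337.0, 239.0]]
[[ 0.554   0.1928]
 [ 0.6481 -0.2029]
 [ 0.4935 -0.225 ]
 [ 0.4387  0.154 ]] sides [0.4068 0.1562 0.383  0.1217]
rack [ 0.5704 -0.013   0.1951] [-30.5 -18.2 -55.2   5.   50.2   9.8  35.6   3.3]
red top pred [376.1397 227.8374]
blk top pred [336.7258 309.682 ]
red cen [484. 284.] 1Traceback (most recent call last):
  File "<stdin>", line 13, in <module>
    return umr_minimum(a, axis, None, out, keepdims, initial, where)
ValueError: zero-size array to reduction operation minimum which has no identity
```

```bash
cat >> fit.py <<'E'
def box(p,l,w,z0,z1,cx=0,cy=0):
    return rt(p,[[cx+a*l/2,cy+b*w/2,z] for a in(-1,1) for b in(-1,1) for z in(z0,z1)])
def modmask(cam,f,p0):
    im=cv2.imread(f).astype(int); b,g,r=im[...,0],im[...,1],im[...,2]
    m=(r>g*0.85)&(r>75)   # not green, not shadow
    pr=np.array([proj(cam,x) for x in box(p0,.11,.07,.006,.06)]); roi=np.zeros(m.shape,np.uint8)
    cv2.fillConvexPoly(roi,cv2.convexHull(pr.astype(np.int32)),1)
    return m.astype(np.uint8)*roi
def sil(cam,P,S=8):
    u=np.array([proj(cam,x) for x in P]); im=np.zeros((480*S//2,640*S//2),np.uint8)
    c=cv2.convexHull(((u+.5)*S/2*256).astype(np.int32)); cv2.fillConvexPoly(im,c,255,shift=8)
    return cv2.resize(im,(640,480),interpolation=cv2.INTER_AREA)/255.
E
python3 - <<'E'
from fit import *
from scipy.optimize import minimize
np.set_printoptions(precision=4,suppress=True)
p0=np.array([.531,-.032,.05])
mk={c:modmask(c,f"pics/{c}0.png",p0) for c in("top","scene")}
for cs in(("top",),("scene",),("top","scene")):
    f=lambda p:sum(np.abs(sil(c,box(p,.08,.026,.006,.05))-mk[c]).sum() for c in cs)
    r=minimize(f,p0,method="Nelder-Mead",options=dict(initial_simplex=[p0,p0+[.01,0,0],p0+[0,.01,0],p0+[0,0,.2]],xatol=1e-4,fatol=.1))
    print(cs,r.x,r.fun,{c:mk[c].sum() for c in cs})
m=r.x; R=(.6095,.0001,.141)
c,s=np.cos(R[2]),np.sin(R[2]);d=m[:2]-R[:2];print("in rack",c*d[0]+s*d[1],-s*d[0]+c*d[1],m[2]-R[2])
for cam,(a,b,e,g),k in(("top",(190,130,510,330),2.5),("scene",(250,190,490,390),3)):
    t=cv2.imread(f"pics/{cam}0.png")[b:g,a:e]; t=cv2.resize(t,None,fx=k,fy=k,interpolation=cv2.INTER_CUBIC)
    def draw(P,col):
        u=((np.array([proj(cam,x) for x in P])-[a,b]+.5)*k).astype(int); cv2.polylines(t,[u[[0,1,3,2]]],True,col,1)
    draw(rt(R,[[x,y,.006] for x in(-.15,.075) for y in(-.205,.205)]),(0,0,255))
    draw(rt(R,[[x,y,.072] for x in(.004,.024) for y in(-.151,.151)]),(255,0,255))
    for q in(.1665,-.1665): draw(rt(R,[[x,q+y,.072] for x in(.003,.025) for y in(-.011,.011)]),(255,255,0))
    draw(rt(m,[[x,y,.05] for x in(-.04,.04) for y in(-.013,.013)]),(255,0,0))
    cv2.imwrite(f"pics/ov_{cam}.png",t)
E
```

```text
('top',) [ 0.5353 -0.0322  0.0278] 20.599999999999998 {'top': np.uint64(428)}
('scene',) [ 0.533  -0.0331  0.0147] 269.35294117647055 {'scene': np.uint64(1061)}Traceback (most recent call last):
  File "<stdin>", line 8, in <module>
    res = _minimize_neldermead(fun, x0, args, callback, bounds=bounds,
                               **options)
    fsim[j] = func(sim[j])
              ~~~~^^^^^^^^
    fx = function(np.copy(x), *(wrapper_args + args))
  File "<stdin>", line 7, in <lambda>
  File "<stdin>", line 7, in <genexpr>
  File "fit.py", line 26, in sil
    u=np.array([proj(cam,x) for x in P]); im=np.zeros((480*S//2,640*S//2),np.uint8)
                ~~~~^^^^^^^
  File "h.py", line 10, in proj
    m=eyes.camera_model(cam);T=np.linalg.inv(np.array(m["world_from_camera"]))
ValueError: time passes only in moves, steps and waits
```

```bash
sed -i 's/eyes.camera_model(cam)/CM(cam)/' h.py; sed -i '2a import functools\nCM=functools.lru_cache(None)(eyes.camera_model)' h.py
python3 - <<'E'
from fit import *
np.set_printoptions(precision=4,suppress=True)
m=np.array([.5353,-.0322,.0278]); R=(.6095,.0001,.141)
c,s=np.cos(R[2]),np.sin(R[2]);d=m[:2]-R[:2];print("in rack",c*d[0]+s*d[1],-s*d[0]+c*d[1],m[2]-R[2], telemetry.read_state()["t"])
out=[]
for cam,(a,b,e,g),k in(("top",(200,150,440,300),3.3),("scene",(250,190,490,390),3)):
    t=cv2.imread(f"pics/{cam}0.png")[b:g,a:e]; t=cv2.resize(t,None,fx=k,fy=k,interpolation=cv2.INTER_CUBIC)
    def draw(P,col):
        u=((np.array([proj(cam,x) for x in P])-[a,b]+.5)*k).astype(int); cv2.polylines(t,[u[[0,1,3,2]]],True,col,1)
    draw(rt(R,[[x,y,.006] for x in(-.15,.075) for y in(-.205,.205)]),(0,0,255))
    draw(rt(R,[[x,y,.072] for x in(.004,.024) for y in(-.151,.151)]),(255,0,255))
    for q in(.1665,-.1665): draw(rt(R,[[x,q+y,.072] for x in(.003,.025) for y in(-.011,.011)]),(255,255,0))
    draw(rt(m,[[x,y,.05] for x in(-.04,.04) for y in(-.013,.013)]),(255,0,0))
    cv2.imwrite(f"pics/ov_{cam}.png",t)
E
```

```text
in rack -0.07800286040532113 -0.021551885499602838 -0.1132 1.3
```

View pics/ov_top.png

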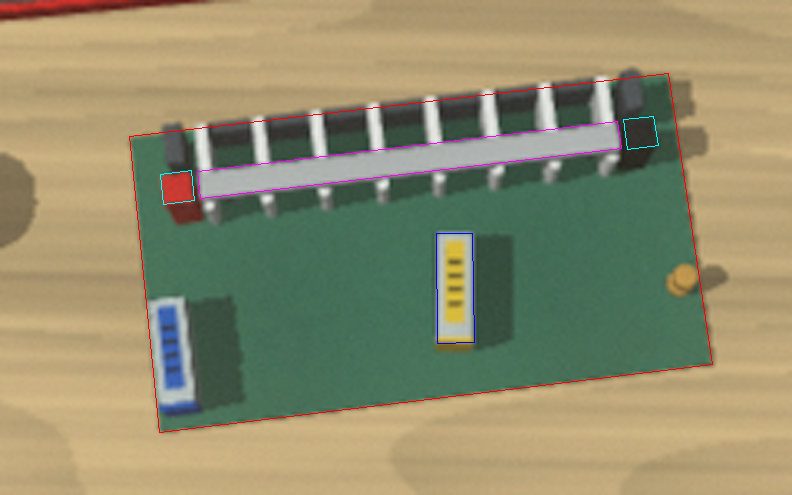

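View pics/ov_scene.png

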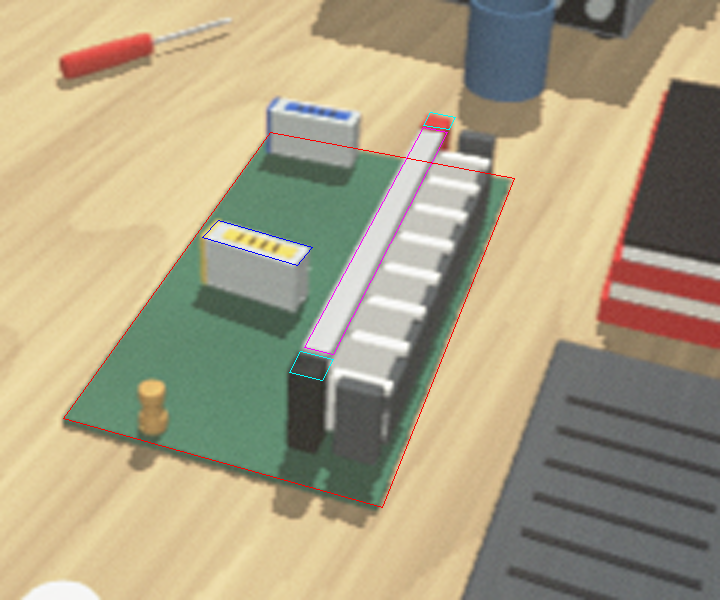

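The overlays match the deck, bar, posts and module to within about 1 px in both views, so the rack is at (0.6095, 0, 0.141 rad). Gap 3 is at rack y = +42 mm.

```bash
cat > mv.py <<'E'
from fit import *
from scipy.spatial.transform import Rotation as Ro
np.set_printoptions(precision=1,suppress=True)
R=(.6095,.0001,.141)
def W(x,y,z): return rt(R,[[x/1000,y/1000,z/1000]])[0]   # rack mm -> world
def to_rack(p):
    c,s=np.cos(R[2]),np.sin(R[2]);d=np.array(p[:2])-R[:2]; return np.array([c*d[0]+s*d[1],-s*d[0]+c*d[1],p[2]])*1000
def shifts(pts,yaw=None,st=None):
    st=st or telemetry.read_state(); T=Ro.from_rotvec(st["tcp_rot"])
    for p in pts: print("lin",T.inv().apply(p-st["ee_pos"])*1000)
    if yaw is not None:
        G=Ro.from_matrix(np.array([[np.cos(yaw),np.sin(yaw),0],[np.sin(yaw),-np.cos(yaw),0],[0,0,-1]]))
        print("rot deg",(T.inv()*G).as_rotvec(degrees=True))
    print("rack pos",to_rack(st["ee_pos"]),"t",st["t"],"F",st["wrist_force"],"gap",st["finger_gap"]*1000)
E
python3 - <<'E'
from mv import *
shifts([np.array([.4,-.45,.2]),W(14,126,200),W(14,126,110)],.141)
E
```

```text
lin [ 280.  -117.    18.7]
lin [ 618.3 -627.4   18.7]
lin [ 618.3 -627.4  108.7]
rot deg [-0.  -0.   5.8]
rack pos [-537.4 -561.   218.6] t 1.3 F [ 0.5  0.4 -0.5] gap 92.7031045888002
```

The manual's scale: shifts go in shares of 800 mm and turns go in shares of 120 degrees. Converting my numbers, -627 mm / 800 = -0.7838, 618 mm / 800 = 0.7725, 5.8 degrees / 120 = 0.0483.

Call:
servo_tool(linear=[[0.35,-0.1463,0.0238],[0.35,-0.1463,0.0238],[0.35,-0.1463,0.0238],[0.35,-0.1463,0.0238],[0.35,-0.1463,0.0238],[0.7725,-0.7838,0.0238],[0.7725,-0.7838,0.0238],[0.7725,-0.7838,0.0238],[0.7725,-0.7838,0.0238],[0.7725,-0.7838,0.0238]], rot=[[0,0,0.0483],[0,0,0.0483],[0,0,0.0483],[0,0,0.0483],[0,0,0.0483],[0,0,0.0483],[0,0,0.0483],[0,0,0.0483],[0,0,0.0483],[0,0,0.0483]], claw=[-1,-1,-1,-1,-1,-1,-1,-1,-1,-1])

```text
t: 2.55
ee_pos: [0.5056, -0.1538, 0.2001]
tcp_rot: [3.133, 0.222, 0.002]
wrist_force: [0.3, -0.9, -0.5]
finger_gap: 0.0011
gripper_force: 0.0
```

```bash
python3 - <<'E'
from mv import *
shifts([W(14,126,200),W(14,126,100)],.141)
E
```

```text
lin [ 138.6 -263.8    0.1]
lin [ 138.5 -263.8  100.1]
rot deg [ 0.  -0.1  0. ]
rack pos [-124.5 -137.8  200.1] t 2.55 F [ 0.3 -0.9 -0.5] gap 1.1318976191067116
```

Scaled: -264 mm / 800 = -0.33, 138 mm / 800 = 0.1725.

Call:
servo_tool(linear=[[0.1725,-0.33,0],[0.1725,-0.33,0],[0.1725,-0.33,0],[0.1725,-0.33,0],[0.1725,-0.33,0],[0.1725,-0.33,0.075],[0.1725,-0.33,0.125],[0.1725,-0.33,0.125],[0.1725,-0.33,0.125]], rot=[[0,0,0],[0,0,0],[0,0,0],[0,0,0],[0,0,0],[0,0,0],[0,0,0],[0,0,0],[0,0,0]], claw=[-1,-1,-1,-1,-1,-1,-1,-1,-1])

```text
t: 3.68
ee_pos: [0.6057, 0.1254, 0.1014]
tcp_rot: [-3.133, -0.222, -0.005]
wrist_force: [0.6, -0.6, 0.1]
finger_gap: 0.0
gripper_force: 0.0
```

```bash
python3 - <<'E'
from mv import *
shifts([W(14,126,80),W(14,126,69),W(14,42,69),W(14,42,120)],.141)
E
```

```text
lin [ 0.1 -1.4 21.4]
lin [ 0.1 -1.4 32.4]
lin [ 0.1 82.6 32.4]
lin [  0.2  82.6 -18.6]
rot deg [-0.  -0.2  0. ]
rack pos [ 13.8 124.6 101.4] t 3.675 F [ 0.6 -0.6  0.1] gap 0.02634153269389115
```

Scaled: 33 mm / 800 = 0.0413, 31 mm / 800 = 0.0388.

Call:
servo_tool(linear=[[0,-0.0013,0.015],[0,-0.0013,0.03],[0,-0.0013,0.035],[0,-0.0013,0.0388],[0,-0.0013,0.0413],[0,-0.0013,0.0413]], rot=[[0,0,0],[0,0,0],[0,0,0],[0,0,0],[0,0,0],[0,0,0]], claw=[-1,-1,-1,-1,-1,-1])

```text
t: 4.42
ee_pos: [0.6035, 0.1261, 0.0668]
tcp_rot: [3.134, 0.222, -0.002]
wrist_force: [-3.4, -0.6, 3.5]
finger_gap: 0.0003
gripper_force: 1.8
```

```bash
python3 - <<'E'
from mv import *
shifts([W(14,126,68.5),W(14,42,68.5)],.141)
E
```

```text
lin [ 2.3 -0.4 -1.7]
lin [ 2.2 83.6 -1.7]
rot deg [0.  0.1 0. ]
rack pos [ 11.7 125.6  66.8] t 4.425 F [-3.4 -0.6  3.5] gap 0.33006892703618546
```

Scaled: 40 mm / 800 = 0.05, 32 mm / 800 = 0.04.

Call:
servo_tool(linear=[[0,0,-0.0013],[0,0.01,-0.0013],[0,0.02,-0.0013],[0,0.03,-0.0013],[0,0.04,-0.0013],[0,0.05,-0.0013],[0,0.05,-0.0013]], rot=[[0,0,0],[0,0,0],[0,0,0],[0,0,0],[0,0,0],[0,0,0],[0,0,0]], claw=[-1,-1,-1,-1,-1,-1,-1])

```text
t: 5.3
ee_pos: [0.6102, 0.0845, 0.0677]
tcp_rot: [3.132, 0.22, 0.001]
wrist_force: [0.5, -0.7, 3.0]
finger_gap: 0.0004
gripper_force: 1.6
```

```bash
python3 - <<'E'
from mv import *
shifts([W(14,42,68)],.141)
E
```

```text
lin [ 1.5 41.5 -0.2]
rot deg [ 0.1 -0.  -0.1]
rack pos [12.5 83.5 67.7] t 5.3 F [ 0.5 -0.7  3. ] gap 0.41313997766576965
```

Scaled: 40 mm / 800 = 0.05, 32 mm / 800 = 0.04.

Call:
servo_tool(linear=[[0,0.01,0],[0,0.02,0],[0,0.03,0],[0,0.04,0],[0,0.05,0],[0,0.05,0],[0,0.05,0]], rot=[[0,0,0],[0,0,0],[0,0,0],[0,0,0],[0,0,0],[0,0,0],[0,0,0]], claw=[-1,-1,-1,-1,-1,-1,-1])

```text
t: 6.18
ee_pos: [0.6156, 0.0446, 0.0677]
tcp_rot: [3.131, 0.22, 0.0]
wrist_force: [0.6, -2.9, 2.6]
finger_gap: 0.0007
gripper_force: 1.6
```

```bash
python3 - <<'E'
from mv import *
shifts([W(14,42,140),W(-78,-21.6,140)],.0278)
E
```

```text
lin [  1.7   1.4 -72.3]
lin [-90.3  65.1 -72.1]
rot deg [ 0.2 -0.   6.4]
rack pos [12.3 43.2 67.7] t 6.175 F [ 0.6 -2.9  2.6] gap 0.7115492515942848
```

Scaled: -90 mm / 800 = -0.1125, -72 mm / 800 = -0.09, 6.4 degrees / 120 = 0.0533.

Call:
servo_tool(linear=[[0,0,-0.0625],[0,0,-0.09],[-0.0563,0.04,-0.09],[-0.1125,0.0813,-0.09],[-0.1125,0.0813,-0.09],[-0.1125,0.0813,-0.09],[-0.1125,0.0813,-0.09]], rot=[[0,0,0],[0,0,0],[0,0,0.025],[0,0,0.0533],[0,0,0.0533],[0,0,0.0533],[0,0,0.0533]], claw=[-1,-1,0.5,0.5,0.5,0.5,0.5])

```text
t: 7.05
ee_pos: [0.5364, -0.0285, 0.1395]
tcp_rot: [-3.14, -0.051, -0.001]
wrist_force: [-0.1, 0.1, 0.0]
finger_gap: 0.0457
gripper_force: 0.0
```

```bash
python3 - <<'E'
from mv import *
shifts([W(-78,-21.6,140),W(-78,-21.6,16)],.0278)
E
```

```text
lin [-1.2  3.7 -0.5]
lin [ -1.3   3.8 123.5]
rot deg [-0.1 -0.   0.3]
rack pos [-76.4 -18.1 139.5] t 7.05 F [-0.1  0.1  0. ] gap 45.66836209984745
```

Scaled: 2 mm / 800 = 0.0025, -1 mm / 800 = -0.0013, 0.3 degrees / 120 = 0.0025.

Call:
servo_tool(linear=[[-0.0013,0.0025,0],[-0.0013,0.0025,0],[-0.0013,0.0025,0],[-0.0013,0.0025,0]], rot=[[0,0,0.0025],[0,0,0.0025],[0,0,0.0025],[0,0,0.0025]], claw=[0.5,0.5,0.5,0.5])

```text
t: 7.55
ee_pos: [0.5346, -0.032, 0.1397]
tcp_rot: [-3.141, -0.039, -0.0]
wrist_force: [-0.4, -0.5, -0.1]
finger_gap: 0.0696
gripper_force: 0.0
```

```bash
python3 - <<'E'
from mv import *
shifts([W(-78,-21.6,140),W(-78,-21.6,16)],.0278)
E
```

```text
lin [ 0.7  0.2 -0.3]
lin [  0.7   0.2 123.7]
rot deg [-0.  -0.  -0.2]
rack pos [-78.7 -21.3 139.7] t 7.55 F [-0.4 -0.5 -0.1] gap 69.60080229469865
```

Scaled: 123 mm / 800 = 0.1538, 112 mm / 800 = 0.14.

Call:
servo_tool(linear=[[0,0,0.0625],[0,0,0.1125],[0,0,0.14],[0,0,0.1538],[0,0,0.1538],[0,0,0.1538],[0,0,0.1538],[0,0,0.1538],[0,0,0.1538]], rot=[[0,0,0],[0,0,0],[0,0,0],[0,0,0],[0,0,0],[0,0,0],[0,0,0],[0,0,0],[0,0,0]], claw=[0.5,0.5,0.5,0.5,0,-0.25,-0.34,-0.36,-0.36])

```text
t: 8.68
ee_pos: [0.5347, -0.0321, 0.017]
tcp_rot: [-3.141, -0.039, -0.001]
wrist_force: [0.5, 0.5, 0.5]
finger_gap: 0.0304
gripper_force: 0.0
```

```bash
python3 - <<'E'
from mv import *
shifts([W(-78,-21.6,16),W(-78,42,16)],.141)
E
```

```text
lin [0.6 0.2 1. ]
lin [ -6.8 -63.    1. ]
rot deg [-0.  -0.  -6.7]
rack pos [-78.6 -21.4  17. ] t 8.675 F [0.5 0.5 0.5] gap 30.44575306248351
```

Scaled: -60 mm / 800 = -0.075, -56 mm / 800 = -0.07, -6.7 degrees / 120 = -0.0558.

Call:
servo_tool(linear=[[0,0,0],[-0.0013,-0.0088,0],[-0.0025,-0.0175,0],[-0.0038,-0.0263,0],[-0.0038,-0.035,0],[-0.005,-0.0438,0],[-0.0063,-0.0525,0],[-0.0075,-0.0613,0],[-0.0088,-0.07,0],[-0.0088,-0.075,0]], rot=[[0,0,0],[0,0,-0.0167],[0,0,-0.0333],[0,0,-0.05],[0,0,-0.0558],[0,0,-0.0558],[0,0,-0.0558],[0,0,-0.0558],[0,0,-0.0558],[0,0,-0.0558]], claw=[-0.39,-0.39,-0.39,-0.39,-0.39,-0.39,-0.39,-0.39,-0.39,-0.39])

```text
t: 9.93
ee_pos: [0.5257, 0.0282, 0.0167]
tcp_rot: [-3.134, -0.223, 0.001]
wrist_force: [-1.0, -2.5, 1.8]
finger_gap: 0.0283
gripper_force: 1.3
```

```bash
python3 - <<'E'
from mv import *
shifts([W(-78,43,17)],.141)
im=eyes.get_image("top");cv2.imwrite("pics/t1.png",im[:,:,::-1]);cv2.imwrite("pics/t1c.png",cv2.resize(im[150:300,200:440,::-1],(800,500),interpolation=cv2.INTER_CUBIC))
E
```

```text
lin [ 1.  -3.4 -0.3]
rot deg [-0.   0.   0.1]
rack pos [-79.   39.6  16.7] t 9.925 F [-1.  -2.5  1.8] gap 28.27240576909656
```

View pics/t1c.png

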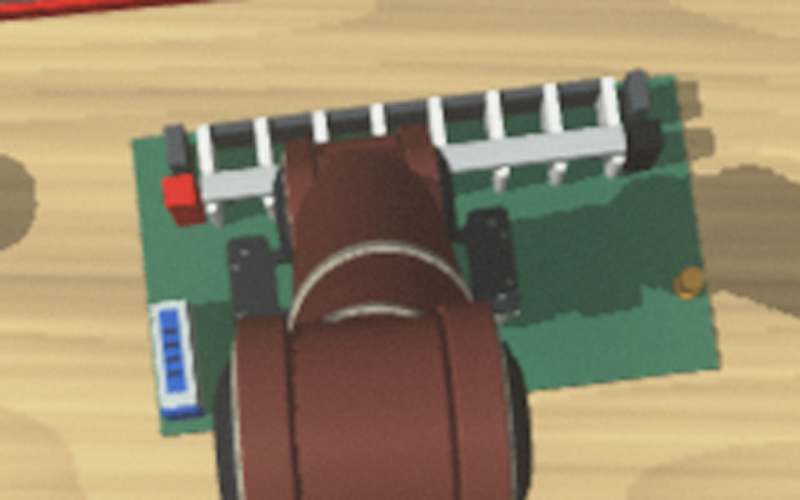

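The arm hides the module in the top view and nothing else has moved. I'll finish the sideways shift, open and rise.

Scaled: -140 mm / 800 = -0.175, -130 mm / 800 = -0.1625.

Call:
servo_tool(linear=[[0.0013,-0.0038,0],[0.0013,-0.0044,0],[0.0013,-0.0044,0],[0.0013,-0.0038,0],[0.0013,-0.0038,0],[0.0013,-0.0038,0],[0.0013,-0.0038,-0.0375],[0.0013,-0.0038,-0.1],[-0.1,-0.0038,-0.1625],[-0.175,-0.0038,-0.1625]], rot=[[0,0,0],[0,0,0],[0,0,0],[0,0,0],[0,0,0],[0,0,0],[0,0,0],[0,0,0],[0,0,0],[0,0,0]], claw=[-0.39,-0.39,-0.39,-0.2,0,0,0,0,-1,-1])

```text
t: 11.22
ee_pos: [0.414, 0.0149, 0.1433]
tcp_rot: [-3.133, -0.223, -0.009]
wrist_force: [-0.2, -0.2, -0.4]
finger_gap: 0.0312
gripper_force: 0.0
```

```bash
cat > mod.py <<'E'
from mv import *
from scipy.optimize import minimize
def module(f,p0,cs=("top",)):
    mk={c:modmask(c,f.format(c),p0) for c in cs}
    g=lambda p:sum(np.abs(sil(c,box(p,.08,.026,.006,.05))-mk[c]).sum() for c in cs)
    r=minimize(g,p0,method="Nelder-Mead",options=dict(initial_simplex=[p0,p0+[.01,0,0],p0+[0,.01,0],p0+[0,0,.2]],xatol=1e-4,fatol=.1))
    print("module rack mm",to_rack([*r.x[:2],.006]),"yaw deg",np.degrees(r.x[2]-R[2]),"err",r.fun,[mk[c].sum() for c in cs])
E
python3 - <<'E'
from mod import *
for c in("top","scene"):
    im=eyes.get_image(c);cv2.imwrite(f"pics/{c}2.png",im[:,:,::-1])
    a=mark_of("module",c); print(c,a[0]["score"],to_rack(at_z(c,a[0]["at"],.006)))
p=W(-78,42,6);p0=np.array([p[0],p[1],.141])
module("pics/{}2.png",p0); module("pics/{}2.png",p0,("scene",))
shifts([],.141)
im=cv2.imread("pics/top2.png");sc=cv2.imread("pics/scene2.png")
cv2.imwrite("pics/c2.png",np.hstack([cv2.resize(x,(400,300),interpolation=cv2.INTER_CUBIC) for x in(im[150:300,220:420],sc[190:340,270:470])]))
E
```

```text
top 0.73 [-69.7  45.1   6. ]
scene 0.73 [-76.6  39.8   6. ]
module rack mm [-87.3  41.4   6. ] yaw deg -0.6942250327588113 err 520.7333333333333 [np.uint64(924)]
module rack mm [-80.3  39.1   6. ] yaw deg 0.5063443545950319 err 195.078431372549 [np.uint64(935)]
rot deg [-0.  -0.1  0. ]
rack pos [-192.9   42.1  142. ] t 11.425 F [ 0.6 -0.1  0.1] gap 15.127107680994177
```

View pics/c2.png

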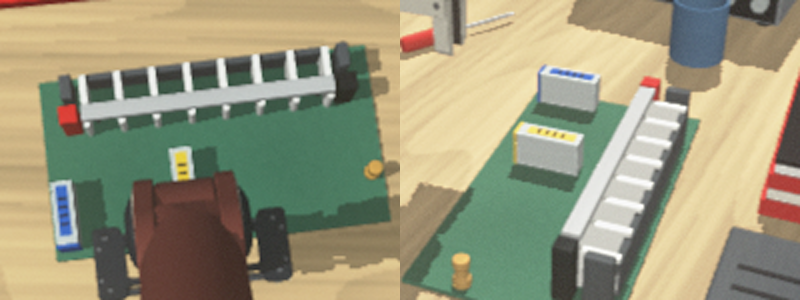

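```bash
python3 - <<'E'
from mv import *
im=cv2.imread("pics/top2.png").astype(int)
# white/yellow module rows near front: per-row centre in rack frame at z=.05
for v in range(225,236,2):
    r=im[v,295:330]; u=295+np.where((r[:,2]>r[:,1]*.85)&(r[:,2]>75))[0]
    if len(u): print(v,u.min(),u.max(),to_rack(at_z("top",[u.mean(),v],.05)))
shifts([W(-148,41.5,142),W(-148,41.5,20)],.141)
E
```

```text
225 304 315 [-41.6  40.9  50. ]
227 305 315 [-46.5  40.3  50. ]
229 305 315 [-51.3  40.9  50. ]
231 305 316 [-56.3  40.3  50. ]
233 305 316 [-61.1  40.8  50. ]
235 306 316 [-66.   40.2  50. ]
lin [44.9  0.6  0.1]
lin [ 44.7   0.6 122.1]
rot deg [-0.  -0.1  0. ]
rack pos [-192.9   42.1  142. ] t 11.425 F [ 0.6 -0.1  0.1] gap 15.127107680994177
```

Scaled: 121 mm / 800 = 0.1513, 115 mm / 800 = 0.1438.

Call:
servo_tool(linear=[[0.0538,0,0],[0.0538,0,0],[0.0538,0,0.0625],[0.0538,0,0.1188],[0.0538,0,0.1438],[0.0538,0,0.1513],[0.0538,0,0.1513]], rot=[[0,0,0],[0,0,0],[0,0,0],[0,0,0],[0,0,0],[0,0,0],[0,0,0]], claw=[-1,-1,-1,-1,-1,-1,-1])

```text
t: 12.3
ee_pos: [0.4563, 0.0209, 0.0204]
tcp_rot: [-3.134, -0.223, -0.0]
wrist_force: [-0.1, 0.4, 0.3]
finger_gap: 0.0002
gripper_force: 0.0
```

```bash
python3 - <<'E'
from mv import *
shifts([W(-130,41,20),W(-90,41,20)],.141)
E
```

```text
lin [18.7  1.1  0.4]
lin [58.7  1.1  0.4]
rot deg [-0. -0.  0.]
rack pos [-148.7   42.1   20.4] t 12.3 F [-0.1  0.4  0.3] gap 0.23731038601442267
```

Scaled: 52 mm / 800 = 0.065, 46 mm / 800 = 0.0575.

Call:
servo_tool(linear=[[0.01,0.0013,0],[0.02,0.0013,0],[0.0275,0.0013,0],[0.035,0.0013,0],[0.0425,0.0013,0],[0.05,0.0013,0],[0.0575,0.0013,0],[0.065,0.0013,0],[0.065,0.0013,0]], rot=[[0,0,0],[0,0,0],[0,0,0],[0,0,0],[0,0,0],[0,0,0],[0,0,0],[0,0,0],[0,0,0]], claw=[-1,-1,-1,-1,-1,-1,-1,-1,-1])

```text
t: 13.42
ee_pos: [0.5093, 0.0274, 0.0206]
tcp_rot: [-3.133, -0.222, -0.005]
wrist_force: [-0.2, -0.4, 0.2]
finger_gap: 0.0003
gripper_force: 0.0
```

```bash
cat > look.py <<'E'
from mod import *
import sys
k=sys.argv[1]; x=float(sys.argv[2])
for c in("scene","top"):
    im=eyes.get_image(c);cv2.imwrite(f"pics/{c}{k}.png",im[:,:,::-1])
    a=mark_of("module",c)
    if a: print(c,a[0]["score"],to_rack(at_z(c,a[0]["at"],.006)))
p=W(x,41,6);p0=np.array([p[0],p[1],.141])
module("pics/{}%s.png"%k,p0,("scene",))
shifts([],.141)
im=cv2.imread(f"pics/top{k}.png");sc=cv2.imread(f"pics/scene{k}.png")
cv2.imwrite(f"pics/c{k}.png",np.hstack([cv2.resize(x,(400,400),interpolation=cv2.INTER_CUBIC) for x in(im[160:260,260:360],sc[220:320,320:420])]))
E
python3 look.py 3 -44
```

```text
scene 0.67 [-46.5  42.7   6. ]
module rack mm [-31.5  38.7   6. ] yaw deg -1.8587201363549173 err 516.0666666666667 [np.uint64(1285)]
rot deg [-0.  -0.1  0. ]
rack pos [-96.5  41.1  20.6] t 13.625 F [ 0.3  0.3 -0.6] gap 0.35066535213441064
```

View pics/c3.png

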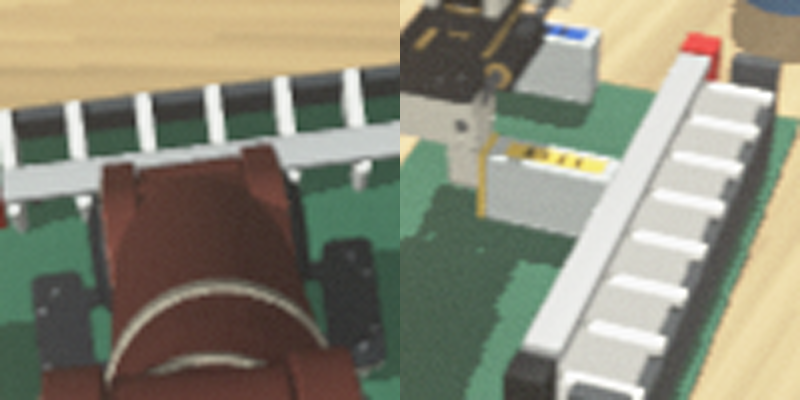

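The scene crop shows the module's near end at crop x≈485, with the fingertip flat behind it and its front just reaching the bar. I'll check the corners numerically.

```bash
python3 - <<'E'
from mv import *
for u,v,z in((486,137,.05),(489,158,.05),(479,215,.006),(620,160,.05),(583,234,.006)): print(to_rack(at_z("scene",[320+(u-400)/4-.5,220+v/4-.5],z)))
for P in ([-84,41+13,50],[-84,41-13,50],[-84,28,6],[-14,28,50]): q=proj("scene",W(*P)); print(P,(q+.5-[320,220])*4+[400,0])
E
```

```text
[-89.1  47.6  50. ]
[-79.7  27.   50. ]
[-86.6  28.7   6. ]
[-7.2 51.8 50. ]
[-22.3  32.3   6. ]
[-84, 54, 50] [497.7 133.2]
[-84, 28, 50] [482.8 155.7]
[-84, 28, 6] [482.7 216.5]
[-14, 28, 50] [596.9 179.2]
```

Call:
servo_tool(linear=[[0.0063,0,0],[0.0125,0,0],[0.0188,0,0],[0.025,0,0],[0.0313,0,0]], rot=[[0,0,0],[0,0,0],[0,0,0],[0,0,0],[0,0,0]], claw=[-1,-1,-1,-1,-1])

```text
t: 14.25
ee_pos: [0.5326, 0.0307, 0.0204]
tcp_rot: [-3.134, -0.222, -0.0]
wrist_force: [-1.1, 0.8, 0.7]
finger_gap: 0.0006
gripper_force: 0.7
```

```bash
python3 look.py 4 -20
```

```text
scene 0.65 [-27.8  43.1   6. ]
module rack mm [-7.5 36.8  6. ] yaw deg -3.1175815132582683 err 666.9058823529413 [np.uint64(1454)]
rot deg [-0.  -0.1  0. ]
rack pos [-71.1  41.1  20.7] t 14.45 F [-0.2  0.3  0.4] gap 0.6661851082764714
```

View pics/c4.png

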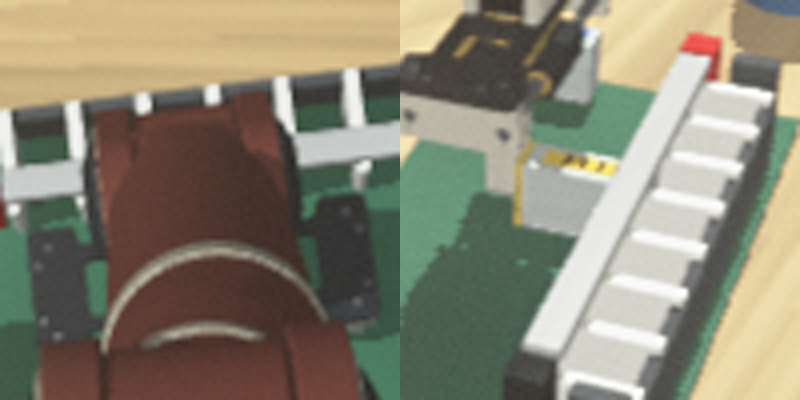

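The module is sliding into the third gap, with its near end at crop (520,180), and no notable force. I'll push on.

Scaled: 37 mm / 800 = 0.0463, 34 mm / 800 = 0.0425.

Call:
servo_tool(linear=[[0.0075,0,0],[0.015,0,0],[0.0225,0,0],[0.03,0,0],[0.0375,0,0],[0.0425,0,0],[0.0463,0,0]], rot=[[0,0,0],[0,0,0],[0,0,0],[0,0,0],[0,0,0],[0,0,0],[0,0,0]], claw=[-1,-1,-1,-1,-1,-1,-1])

```text
t: 15.32
ee_pos: [0.5688, 0.0358, 0.0205]
tcp_rot: [-3.134, -0.222, 0.001]
wrist_force: [-1.9, 0.0, 2.1]
finger_gap: 0.0001
gripper_force: 1.5
```

Scaled: 3 mm / 800 = 0.0038, 1.5 mm / 800 = 0.0019.

Call:
servo_tool(linear=[[0.0019,0,0],[0.0038,0,0],[0.0038,0,0]], rot=[[0,0,0],[0,0,0],[0,0,0]], claw=[-1,-1,-1])

```text
t: 15.7
ee_pos: [0.5709, 0.0361, 0.0204]
tcp_rot: [3.134, 0.222, -0.003]
wrist_force: [-4.9, -0.7, 3.9]
finger_gap: 0.0003
gripper_force: 2.2
```

```bash
python3 - <<'E'
from mv import *
shifts([],.141)
E
```

```text
rot deg [-0.   0.1  0. ]
rack pos [-33.1  41.1  20.4] t 15.7 F [-4.9 -0.7  3.9] gap 0.31898919945829385
```

Scaled: 2 mm / 800 = 0.0025, 1 mm / 800 = 0.0013.

Call:
servo_tool(linear=[[0.0013,0,0],[0.0025,0,0],[0.0025,0,0]], rot=[[0,0,0],[0,0,0],[0,0,0]], claw=[-1,-1,-1])

```text
t: 16.08
ee_pos: [0.5708, 0.0361, 0.0203]
tcp_rot: [3.133, 0.222, -0.01]
wrist_force: [-7.4, -1.2, 5.9]
finger_gap: 0.0005
gripper_force: 3.8
```

It has stopped and the force is building, so it is against the stop. I'll back off and verify.

Scaled: 290 mm / 800 = 0.3625, 240 mm / 800 = 0.3.

Call:
servo_tool(linear=[[-0.005,0,0],[-0.0375,0,0],[-0.075,0,-0.0125],[-0.0875,0,-0.0875],[-0.0875,0,-0.1625],[-0.125,0.075,-0.1875],[-0.125,0.15,-0.1875],[-0.125,0.225,-0.1875],[-0.125,0.3,-0.1875],[-0.125,0.3625,-0.1875]], rot=[[0,0,0],[0,0,0],[0,0,0],[0,0,0],[0,0,0],[0,0,0],[0,0,0],[0,0,0],[0,0,0],[0,0,0]], claw=[-1,-1,-1,-1,-1,-1,-1,-1,-1,-1])

```text
t: 17.32
ee_pos: [0.5176, -0.2686, 0.1712]
tcp_rot: [3.131, 0.219, 0.008]
wrist_force: [0.2, 0.9, 0.2]
finger_gap: 0.0007
gripper_force: 0.0
```

```bash
python3 - <<'E'
from mv import *
for c in("top","scene"):
    im=eyes.get_image(c);cv2.imwrite(f"pics/{c}5.png",im[:,:,::-1])
    a=mark_of("module",c)
    if a: print(c,a[0]["score"],to_rack(at_z(c,a[0]["at"],.006)))
shifts([])
im=cv2.imread("pics/top5.png")[160:260,250:350]; a=cv2.resize(im,(400,400),interpolation=cv2.INTER_CUBIC)
u=np.array([proj("top",W(x,y,50)) for x,y in((-22,29),(-22,55),(4,55),(4,29))]); cv2.polylines(a,[((u+.5-[250,160])*4).astype(int)],True,(255,0,255),1)
b=cv2.resize(cv2.imread("pics/scene5.png")[220:320,320:420],(400,400),interpolation=cv2.INTER_CUBIC)
cv2.imwrite("pics/c5.png",np.hstack([a,b]))
E
```

```text
top 0.82 [17.4 37.7  6. ]
scene 0.46 [16.8 49.1  6. ]
rack pos [-129.2 -250.6  170.6] t 17.525 F [0.3 0.5 0.2] gap 0.1820645279879098
```

View pics/c5.png

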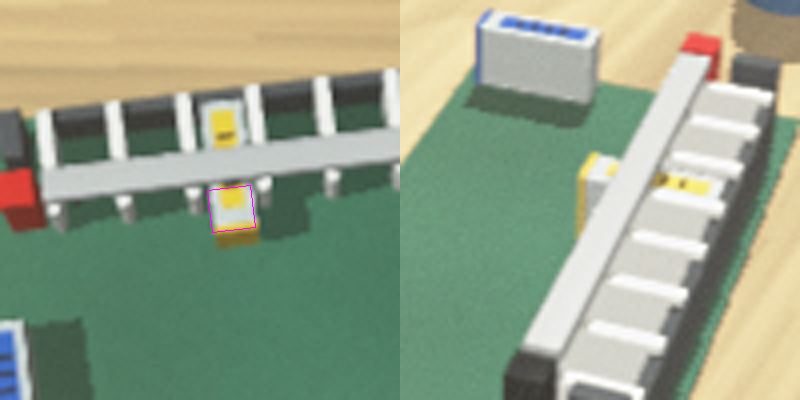

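The module is home in the third gap. Its near end matches the predicted home outline at crop (232,208), it sits straight, and nothing else has moved. The arm is clear, so I'm handing it in.

```bash
python3 -c "
from workcell import job
print(job.finish_job())"
```

```text
the job is handed in; nothing more can be done
None
```

I ran the fingertip along the bar from the first gap to the third, pushed the yellow module home against the back stop in the third gap and moved the arm clear; the job is handed in, but no verdict came back.

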